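Release the large capacitor from its bench feeder

TASK

Two gravity feeders stand on the bench, one holding a thick capacitor and the other a slim one. Press down and hold the lever pad of the feeder with the thick capacitor, so that its gate lifts and the capacitor rolls into the tray, then let the lever come back up so that the gate is shut. Work only by the pad: do not touch either capacitor or the gates, do not press the other feeder's lever, and leave everything else on the bench where it is.

Things in the scene. Friction and masses are not known exactly. Their poses are not given: they have to be found in the camera images.
- feeder_a: Feeder with the thick capacitor, fixed: grey base 300 x 116 mm; open aluminium chute, 56 mm wide inside, sloping 12 deg down along its +x (roughly away from the robot) into a tray (floor x +56 to +145 mm, 11 mm up; walls to 38 mm). Origin: centre of base underside. Rocking lever outside the +y wall (y +43 mm): pivot x -70, 95 mm up; press pad at uphill end, gate x +30. May stand left or right.
- feeder_b: Feeder with the slim capacitor, fixed: grey base 300 x 116 mm; open aluminium chute, 56 mm wide inside, sloping 12 deg down along its +x (roughly away from the robot) into a tray (floor x +56 to +145 mm, 11 mm up; walls to 38 mm). Origin: centre of base underside. Rocking lever outside the +y wall (y +43 mm): pivot x -70, 95 mm up; press pad at uphill end, gate x +30. 
- pad_a (a point): Centre of the top face of the press pad on feeder_a's lever: black rubber plate 34 x 34 x 6 mm at the lever's uphill end, at x -170, y +43 mm in the feeder's frame. 117 mm above the table at rest, sloping 11 deg down towards the gate; 38 mm lower when fully pressed. 18 mm or more free beside it, only table and base under it; the feeder is nowhere over 125 mm high.
- pad_b (a point): Centre of the top face of the press pad on feeder_b's lever: black rubber plate 34 x 34 x 6 mm at the lever's uphill end, at x -170, y +43 mm in the feeder's frame. 117 mm above the table at rest, sloping 11 deg down towards the gate; 38 mm lower when fully pressed. 18 mm or more free beside it, only table and base under it; the feeder is nowhere over 125 mm high.
- lever_a (a joint): Angle of feeder_a's lever, rad. 0 = at rest, gate shut; grows as the press pad goes down and the gate rises; stop at 0.38. A spring returns it: about 2 N on the pad starts it, about 5 N holds it fully down. The thick capacitor can pass once it is above about 0.3.
- lever_b (a joint): Angle of feeder_b's lever, rad. 0 = at rest, gate shut; grows as the press pad goes down and the gate rises; stop at 0.38. A spring returns it: about 2 N on the pad starts it, about 5 N holds it fully down. The thick capacitor can pass once it is above about 0.3.
- gate_a (a point): Gate of feeder_a's lever: a clear plastic plate 50 mm wide, 45 mm high, 3 mm thick, hanging across the chute from the lever's downhill end by a steel cross bar. This point: middle of the plate's top edge.
- gate_b (a point): Gate of feeder_b's lever: a clear plastic plate 50 mm wide, 45 mm high, 3 mm thick, hanging across the chute from the lever's downhill end by a steel cross bar. This point: middle of the plate's top edge.
- big_can_center (a point): Centre of the thick capacitor, a black cylinder 36 mm in diameter and 50 mm long, lying across the chute and resting against the shut gate of feeder_a. It rolls freely; once the gate is lifted it rolls down into the tray by itself within about 1 s.
- slim_can_center (a point): Centre of the slim capacitor, a black cylinder 22 mm in diameter and 50 mm long, lying across the chute and resting against the shut gate of feeder_b. It rolls freely; once the gate is lifted it rolls down into the tray by itself within about 1 s.
- big_can: The thick capacitor itself (36 mm diameter, 50 mm long, about 70 g); origin at its centre.
- slim_can: The slim capacitor itself (22 mm diameter, 50 mm long, about 25 g); origin at its centre.
- reel: Bystander: empty white component reel lying flat, 150 mm across, 14 mm high; origin at the centre of its underside.
- jar: Bystander: small closed jar, 54 mm in diameter, 60 mm high, standing beside the feeders; origin at the centre of its underside.
- screwdriver: Bystander: loose screwdriver 180 mm long lying on the bench beside the feeders; origin on the bench under its middle.

How it is judged:
On the way, in this order (a step that is already met when the one before it is completed fails the run):
1. the lever of the thick capacitor's feeder is pressed and its gate is rising (value of joint lever_a above 0.15 rad), for 0.04 s.
2. the thick capacitor has rolled into its tray (x of big_can_center in the frame of feeder_a between 0.065 and 0.146 m and y of big_can_center in the frame of feeder_a between -0.03 and 0.03 m and z of big_can_center in the frame of feeder_a below 0.045 m), for 0.2 s.
At the end, for the whole second after the job is handed in: The thick capacitor lies at rest (under 30 mm/s) in its feeder's tray; both levers are back up (under 0.05 rad) with the gates shut; the slim capacitor is still behind its gate (all of step 2 and linear speed of big_can below 0.03 m/s and value of joint each of lever_a, lever_b below 0.05 rad and x of slim_can_center in the frame of feeder_b below 0.03 m); the robot touches nothing.
It fails at once if a capacitor is touched by the robot (over 0.5 N) (contact force between any of the fingers, the arm and big_can above 0.5 N or contact force between any of the fingers, the arm and slim_can above 0.5 N).
It fails at once if a gate is touched or lifted directly (over 0.5 N) (contact force between any of the fingers, the arm and lever_a_c3 above 0.5 N or contact force between any of the fingers, the arm and lever_a_c4 above 0.5 N or contact force between any of the fingers, the arm and lever_b_c3 above 0.5 N or contact force between any of the fingers, the arm and lever_b_c4 above 0.5 N).
It fails at once if a capacitor is lifted out (above 90 mm) (height (world z) of any of big_can_center, slim_can_center above 0.09 m).
It fails at once if the other feeder's lever is pressed (over 0.08 rad) or its capacitor let out (value of joint lever_b above 0.08 rad or x of slim_can_center in the frame of feeder_b above 0.03 m).
It fails at once if a bystander is moved more than 20 mm or tipped (distance of any of reel, jar, screwdriver from where it was at the start of the episode above 0.02 m or angle between jar's own z axis and vertical above 0.3 rad).
It also fails if it takes over 29 s, if anything falls off the work surface, if the arm or the gripper's body presses on something with over 40 N, if the wrist force passes 120 N, or if a joint passes its speed limit or range.

ROBOT

A 6-joint arm with a two-finger parallel gripper is mounted at the origin on the work surface. World frame = base frame: x ahead of the robot, y to its left, z up, the work surface at z = 0. Lengths are in m, angles in rad, forces in N, time in s.
With the tool pointing down it reaches from about 0.275 to 0.875 m from the base axis. Payload 12.5 kg.
Tool frame: the origin (TCP) lies where the fingers leave the gripper's body, on its centre line; the fingertips stand 73 mm ahead of it and the grasp point (between the pads) lies 54 mm ahead of it; z points along the fingers, y is the line along which they close (so a half turn about z gives the same grasp; the last joint's range is limited). The gripper opens to 85 mm and grips with 20 to 120 N. Pads are 22 mm wide; open, the fingers measure 114 mm over their backs; the gripper's body (76 mm by 85 mm) begins 54 mm behind the grasp point. The pads swing forward as they close: fully open they stand 13 mm farther back than shut.
Start: joints at [-1.26, 0.351, 1.652, -0, 1.139, -0.085], TCP at [0.212, -0.507, 0.304] pointing down, gripper open.
Joint ranges: [-2.75, 2.75], [-0.79, 2.1], [0.01, 2.65], [-1.57, 4.71], [0.07, 3.14], [-2.87, 2.87]. Speed limits (rad/s): [2.22, 2.22, 2.79, 3.14, 3.14, 3.14].

INTERFACE

Orientations are given as a 3x3 rotation matrix whose columns are the frame's x, y, z axes.
In Python, from rig import env, camera, get_calibration gives the robot as it stands. The module is installed in compiled form; this text tells all that it offers.
- The arm moves only by the tool apply_moves, never from a script. Its argument "deltas" is a list of rows, each an object with "delta_pos": the shift along the tool's x, y, z in m, a list of three; "spin": the turn about the tool's z in rad. In form: [{"delta_pos": [x, y, z], "spin": spin}, ...]. A call has 1 to 20 rows; each row shifts and turns the commanded pose from where the row before left it, along the tool's axes as they then stand; what a row does not reach is not made up. A row lasts 1/8 s, in which the tool goes at most 62.5 mm and 10.7 degrees, less where a joint would pass 70% of its speed; a pose out of reach is approached as far as the arm can. A call is refused whole if a number of a shift passes 0.0625 or a number of a turn 0.188, either way. A call with a gripper value outside its range is refused whole. "hand" is the gripper command: -1 is shut, 1 is fully open, values between are in proportion, set as the call begins (left out, the last holds). The fingers move at their own pace and stop on an object; the grip force is fixed at half the most. Time passes only in rows, so rows that do not move let the fingers close. It gives the time, the measured TCP pose, the force, the opening and the grip force at its end, in the units of the state.
- env.sense(): the state, without advancing time (a new reading comes with each control period).
- camera(name): name is "scene" or "side" or "wrist"; returns (picture, depth): 400x640x3 uint8, red, green, blue; 400x640 float32, m along the optical axis (not along the pixel's ray), 0 where there is no reading.
- get_calibration(name): a dict with "K" (3x3 intrinsics, pixels), "rvec" (rotation vector, rad) and "tvec" (3), from world to camera coordinates, as OpenCV has them. Camera axes: x right, y down, z forward; pixel columns grow to the right and rows downward; lengths in m; the calibration is good to about 2 mm. A picture is of the moment at which its call begins: read the wrist's pose just before it. get_calibration takes no time and is no camera call; for the wrist camera it gives the pose at the moment of the call.
- env.job_done(): hands the job in; it is judged then, once.
The state is a dict: "t": time; "q": joint angles; "dq": joint speeds; "joint_torque": joint torques, N m; "eef_pos": TCP position; "tool_rot": TCP orientation; "wrist_force": force on the tool from outside, world axes, zero at the start; "moment": the same for the moment, N m; "width": finger opening in m; "grip_force": force on a finger pad.
Only numpy, scipy, OpenCV 4.12 (cv2) and the standard library are available. Lean on these libraries where they do the work, as an engineer would, in place of code of your own. Each camera call takes 0.05 s, during which the arm holds its last target. There are 200 camera calls.

## Working session

There is one attempt and no reset: what is moved stays moved. The work goes in short steps, Python scripts to look and compute and a tool call to move; the robot and the scene stay as the last step left them, time stands still between calls to the robot, and variables do not carry over. Pictures are saved under pics/ and viewed, at most 10 in all, crops included, and the job is handed in when it is done.

Besides the shell and the picture viewer there is one more tool, called by a JSON object that holds its "op" and its "data", one argument or row to a line. apply_moves: Moves the arm, as the interface text tells. Its arguments: {"type":"object","properties":{"deltas":{"type":"array"},"hand":{"type":"number"}},"required":["deltas"]}

```bash
mkdir -p pics
python3 - <<'E'
from rig import env,camera,get_calibration
import cv2,numpy as np
for n in("scene","side"):
    p,d=camera(n); c=get_calibration(n)
    np.savez(f"{n}.npz",p=p,d=d,**c)
    cv2.imwrite(f"pics/{n}.png",p[:,:,::-1])
    R=cv2.Rodrigues(np.array(c["rvec"]))[0]; print(n,-R.T@np.ravel(c["tvec"]),R[2],np.ravel(c["K"]).round(0))
s=env.sense();print(s["t"],s["eef_pos"],s["tool_rot"],s["wrist_force"],s["width"])
E
```

```text
scene [ 1.31467914 -0.43631652  0.64674018] [-0.71495026  0.42250346 -0.55707894] [369.   0. 310.   0. 369. 198.   0.   0.   1.]
side [0.04036324 1.0428617  0.96534121] [ 0.37574603 -0.71975199 -0.58375679] [502.   0. 319.   0. 502. 198.   0.   0.   1.]
0.1 [ 0.21200764 -0.50724657  0.30338691] [[ 9.22668457e-01  3.85594068e-01 -3.64846533e-04]
 [ 3.85594235e-01 -9.22667864e-01  1.04808557e-03]
 [ 6.75034089e-05 -1.10771822e-03 -9.99999384e-01]] [-0.25621548  0.16727243  0.18412733] 0.08540927737896163
```

View pics/scene.png

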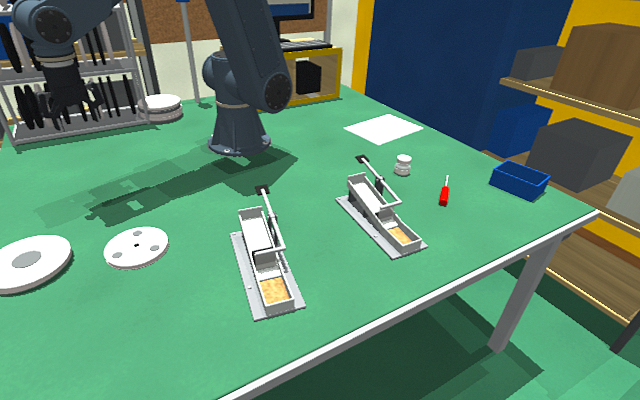

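View pics/side.png

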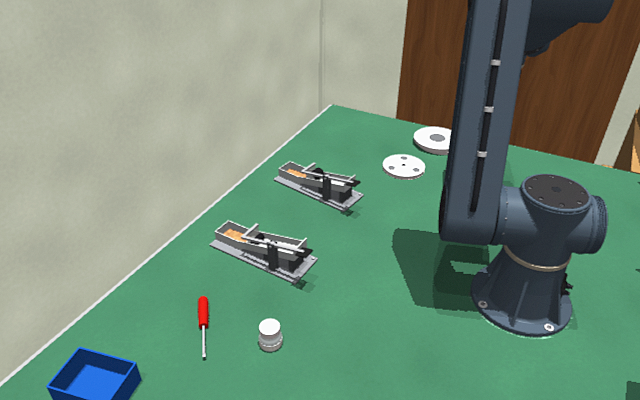

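The scene view shows two feeders. One has its pad near (262,189) with the tray at (275,290), and the other has its pad near (362,159) with the tray at (403,235). The jar is at (403,165), the screwdriver at (445,190) and a reel at (136,247). I'll zoom in to identify the capacitors and measure the pads.

```bash
cat > h.py <<'E'
import numpy as np,cv2
def w(c,u,v,d):
    R=cv2.Rodrigues(np.array(c["rvec"]))[0]
    x=np.linalg.inv(c["K"])@np.array([u,v,1.0])*d
    return R.T@(x-np.ravel(c["tvec"]))
def tri(c1,p1,c2,p2):
    P=[c["K"]@np.c_[cv2.Rodrigues(np.array(c["rvec"]))[0],np.ravel(c["tvec"])] for c in(c1,c2)]
    X=cv2.triangulatePoints(P[0],P[1],np.float64(p1),np.float64(p2)).ravel();return X[:3]/X[3]
def px(c,X): return cv2.projectPoints(np.float64([X]),np.float64(c["rvec"]),np.float64(c["tvec"]),np.float64(c["K"]),None)[0].ravel()
E
python3 - <<'E'
from h import *
S=np.load("scene.npz");T=np.load("side.npz")
cr=lambda a,x,y,w_,h:cv2.resize(a["p"][y:y+h,x:x+w_,::-1],(400,300),interpolation=cv2.INTER_CUBIC)
m=np.vstack([np.hstack([cr(S,215,180,200*2//3,100),cr(S,330,150,107,80)]),np.hstack([cr(T,270,150,100,75),cr(T,205,215,120,90)])])
cv2.imwrite("pics/m.png",m)
for n,a,boxes in(("scene",S,[(250,180,275,198),(352,150,372,168)]),("side",T,[(335,165,370,215),(285,230,325,290)])):
    g=a["p"].max(2)<60
    for x0,y0,x1,y1 in boxes:
        k=np.zeros_like(g);k[y0:y1,x0:x1]=g[y0:y1,x0:x1]
        N,l,st,ce=cv2.connectedComponentsWithStats(k.astype(np.uint8))
        for i in range(1,N):
            if st[i,4]>6:
                v,u=np.where(l==i);d=np.median(a["d"][l==i])
                print(n,ce[i].round(1),st[i],w(a,*ce[i],d).round(3))
E
```

```text
scene [261.7 189.4] [255 185  14  10  65] [ 0.538 -0.128  0.115]
scene [361.3 158.8] [356 156  13   7  40] [0.518 0.214 0.116]
side [352.6 183.1] [346 180  14   7  52] [ 0.533 -0.121  0.117]
side [344.3 195.3] [339 188  13  15 111] [ 0.58  -0.167  0.027]
side [298.3 259.1] [288 247  24  25 218] [0.551 0.183 0.046]
```

View pics/m.png

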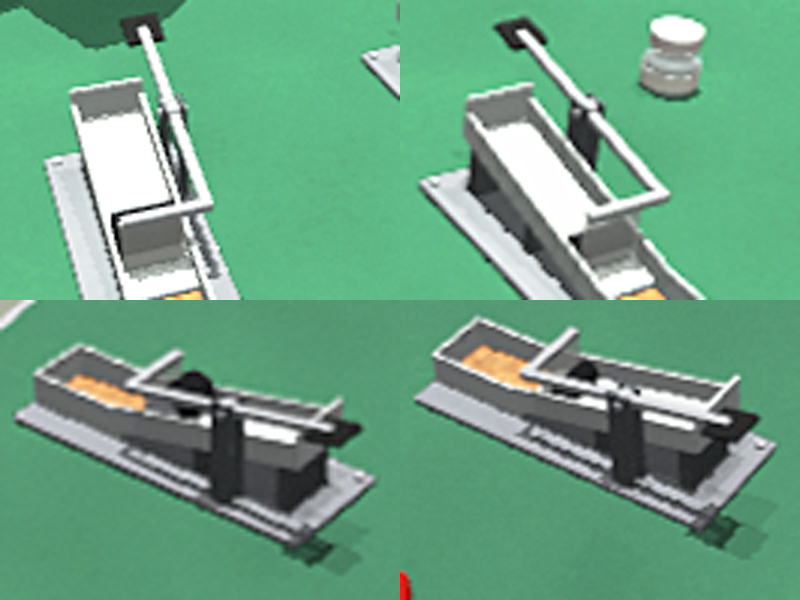

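The lower crops show the can at the right-hand feeder (y≈-0.125), about (195,390), standing taller than the one in the left feeder, so the right one looks like the thick one. Scene and side views agree on its pad, about (0.536,-0.125,0.116). I'll approach from above with the fingers shut and check with the wrist camera.

{"op": "apply_moves", "data": {
  "deltas": [
    {"delta_pos": [0.04, -0.025, -0.004], "spin": 0},
    {"delta_pos": [0.04, -0.025, -0.004], "spin": 0},
    {"delta_pos": [0.04, -0.025, -0.004], "spin": 0},
    {"delta_pos": [0.04, -0.025, -0.004], "spin": 0},
    {"delta_pos": [0.04, -0.025, -0.004], "spin": 0},
    {"delta_pos": [0.04, -0.025, -0.004], "spin": 0},
    {"delta_pos": [0.04, -0.025, -0.004], "spin": 0},
    {"delta_pos": [0.04, -0.025, -0.004], "spin": 0},
    {"delta_pos": [0.04, -0.025, -0.004], "spin": 0},
    {"delta_pos": [0.04, -0.025, -0.004], "spin": 0},
    {"delta_pos": [0, 0, 0], "spin": 0},
    {"delta_pos": [0, 0, 0], "spin": 0}
  ],
  "hand": -1
}}

```text
t: 1.6
eef_pos: [0.4844, -0.1227, 0.3435]
tool_rot: [[0.923, 0.386, -0.001], [0.386, -0.923, 0.0], [-0.001, -0.0, -1.0]]
wrist_force: [0.0, -0.9, -0.7]
width: 0.0002
grip_force: 0.0
```

Run:
```python
from rig import env,camera,get_calibration
from h import *
s=env.sense();c=get_calibration("wrist");p,d=camera("wrist")
np.savez("wrist.npz",p=p,d=d,**c)
cv2.imwrite("pics/w1.png",p[:,:,::-1])
print(s["t"],s["eef_pos"],s["tool_rot"].round(3) if hasattr(s["tool_rot"],"round") else s["tool_rot"],s["width"])
print("pad expected px",px(c,[.536,-.125,.116]))
```

```text
1.6 [ 0.48442261 -0.12274052  0.34354168] [[ 0.923  0.386 -0.001]
 [ 0.386 -0.923  0.   ]
 [-0.001 -0.    -1.   ]] 0.00015709341012095152
pad expected px [337.37021123 132.52338413]
```

View pics/w1.png

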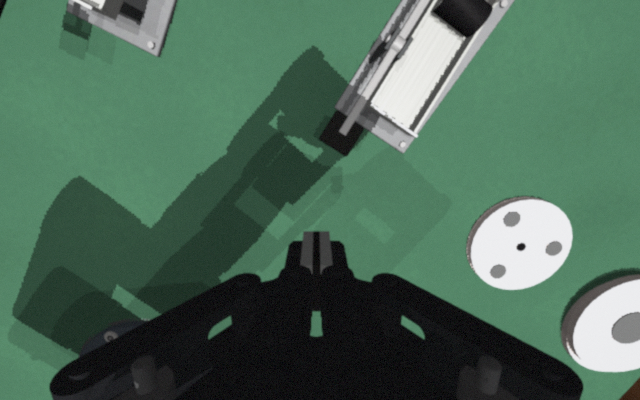

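The wrist view shows the right feeder's black pad at about (342,132), as predicted at (337,133), and the can at about (463,14). I'll measure both from the depth image.

Run:
```python
from h import *
a=np.load("wrist.npz");g=(a["p"].max(2)<60).astype(np.uint8)
g[200:]=0
N,l,st,ce=cv2.connectedComponentsWithStats(g)
for i in range(1,N):
    if st[i,4]>60 and ce[i][0]>300:
        v,u=np.where(l==i);P=np.array([w(a,x,y,a["d"][y,x]) for x,y in zip(u,v)])
        print(ce[i].round(1),st[i],np.median(P,0).round(4),P.min(0).round(3),P.max(0).round(3),np.percentile(P[:,2],[5,50,90,98]).round(3))
        r=cv2.minAreaRect(np.float32(P[P[:,2]>.045][:,:2]*1000));print(r)
t=np.load("side.npz");s=np.load("scene.npz")
print("tri pad",tri(s,(261.7,189.4),t,(352.6,183.1)), "tri scene-wrist",tri(s,(261.7,189.4),a,(342,132)))
```

```text
[463.6  14.3] [ 433    0   59   38 1442] [ 0.6967 -0.2058  0.0624] [ 0.551 -0.229  0.045] [ 0.722 -0.095  0.414] [0.05  0.062 0.066 0.067]
((643.913818359375, -153.66641235351562), (44.40702819824219, 214.38372802734375), 46.18198776245117)
[377.9  51.9] [369  42  18  21 153] [ 0.6273 -0.136   0.06  ] [ 0.625 -0.148  0.007] [ 0.645 -0.134  0.105] [0.019 0.06  0.095 0.103]
((632.9854125976562, -136.05978393554688), (16.95329475402832, 3.9580211639404297), 4.253260612487793)
[339.  133.3] [ 314  110   51   46 1125] [ 0.5345 -0.1251  0.1172] [ 0.509 -0.168 -0.001] [ 0.558 -0.095  0.414] [0.    0.117 0.12  0.121]
((537.9223022460938, -119.6420669555664), (52.36711502075195, 33.4046630859375), 79.51470184326172)
[307.6 175.9] [298 163  19  26  98] [ 4.542e-01 -1.222e-01  4.000e-04] [ 0.436 -0.129 -0.002] [ 0.478 -0.11   0.002] [-0.001  0.     0.001  0.002]
((0.0, 0.0), (0.0, 0.0), 0.0)
tri pad [ 0.53565277 -0.12658665  0.11274376] tri scene-wrist [ 0.53850364 -0.12852889  0.11526321]
```

Run:
```python
from h import *
from scipy.optimize import least_squares
a=np.load("wrist.npz")
def circ(u,z):
    f=lambda p:np.hypot(u-p[0],z-p[1])-p[2]
    r=least_squares(f,[u.mean(),z.min(),.015],loss="soft_l1",f_scale=.001);return r.x.round(4),np.abs(f(r.x)).mean().round(4)
g=(a["p"].max(2)<60).astype(np.uint8);N,l,st,ce=cv2.connectedComponentsWithStats(g)
i=l[14,463];v,u=np.where(l==i);P=np.array([w(a,x,y,a["d"][y,x]) for x,y in zip(u,v)])
P=P[(P[:,2]>.04)&(P[:,2]<.08)&(P[:,0]>.66)]
for yaw in(-10,-13,-16):
    e=np.array([np.cos(np.radians(yaw)),np.sin(np.radians(yaw))]);q=(P[:,:2]-[.536,-.126])@e
    print(yaw,circ(q,P[:,2]),q.min(),q.max())
# can_b and can_a in side view
t=np.load("side.npz")
for nm,(x0,y0,x1,y1) in dict(a=(308,160,327,190),b=(370-130,225,268,245)).items():
    v,u=np.where(t["p"][y0:y1,x0:x1].max(2)<45);Q=np.array([w(t,x+x0,y+y0,t["d"][y+y0,x+x0]) for x,y in zip(u,v)])
    print(nm,len(Q),np.median(Q,0).round(3),np.percentile(Q[:,2],[5,50,95]).round(3))
```

```text
-10 (array([0.1811, 0.0484, 0.0176]), np.float64(0.0006)) 0.16279825592703803 0.19986703159970892
-13 (array([0.1837, 0.0478, 0.0183]), np.float64(0.0007)) 0.1640928422338127 0.20306155415444666
-16 (array([0.1858, 0.047 , 0.0191]), np.float64(0.0009)) 0.16462642560163848 0.20577896075012875
a 77 [ 0.689 -0.192  0.062] [0.027 0.062 0.099]
b 40 [0.694 0.154 0.046] [0.04  0.046 0.082]
```

The circle fit gives a can radius of about 18 mm (36 mm diameter), so the right-hand feeder is feeder_a. I'll move over its pad, turn to line up with the feeder, and come down to just above the pad.

{"op": "apply_moves", "data": {
  "deltas": [
    {"delta_pos": [0.022, 0.012, 0], "spin": 0},
    {"delta_pos": [0.022, 0.012, 0], "spin": 0},
    {"delta_pos": [0, 0, 0.02], "spin": 0.16},
    {"delta_pos": [0, 0, 0.02], "spin": 0.16},
    {"delta_pos": [0, 0, 0.025], "spin": 0.16},
    {"delta_pos": [0, 0, 0.025], "spin": 0.16},
    {"delta_pos": [0, 0, 0.02], "spin": 0},
    {"delta_pos": [0, 0, 0.015], "spin": 0},
    {"delta_pos": [0, 0, 0.01], "spin": 0},
    {"delta_pos": [0, 0, 0], "spin": 0},
    {"delta_pos": [0, 0, 0], "spin": 0}
  ]
}}

```text
t: 3.02
eef_pos: [0.5349, -0.1279, 0.2095]
tool_rot: [[0.97, -0.242, 0.001], [-0.242, -0.97, -0.0], [0.001, 0.0, -1.0]]
wrist_force: [1.1, 0.7, -0.5]
width: -0.0001
grip_force: 0.0
```

Run:
```python
from rig import env,camera,get_calibration
from h import *
p1,_=camera("wrist");p2,_=camera("side")
cv2.imwrite("pics/w2.png",np.vstack([cv2.resize(p1[:300,100:540,::-1],(440,300)),cv2.resize(p2[130:230,255:402,::-1],(440,300),interpolation=cv2.INTER_CUBIC)]))
s=env.sense();print(s["t"],s["eef_pos"],s["wrist_force"])
```

```text
3.125 [ 0.53485454 -0.12782217  0.20952679] [ 0.64219975 -0.31931704 -0.45232955]
```

View pics/w2.png

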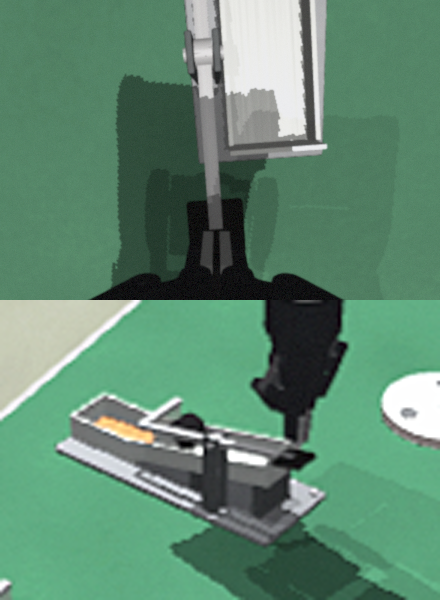

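The fingertips are centred over the pad, about 19 mm above it. Now I'll press and hold.

{"op": "apply_moves", "data": {
  "deltas": [
    {"delta_pos": [0, 0, 0.01], "spin": 0},
    {"delta_pos": [0, 0, 0.01], "spin": 0},
    {"delta_pos": [0, 0, 0.01], "spin": 0},
    {"delta_pos": [0, 0, 0.01], "spin": 0},
    {"delta_pos": [0, 0, 0.01], "spin": 0},
    {"delta_pos": [0, 0, 0.007], "spin": 0},
    {"delta_pos": [0, 0, 0], "spin": 0},
    {"delta_pos": [0, 0, 0], "spin": 0},
    {"delta_pos": [0, 0, 0], "spin": 0},
    {"delta_pos": [0, 0, 0], "spin": 0},
    {"delta_pos": [0, 0, 0], "spin": 0},
    {"delta_pos": [0, 0, 0], "spin": 0},
    {"delta_pos": [0, 0, 0], "spin": 0},
    {"delta_pos": [0, 0, 0], "spin": 0},
    {"delta_pos": [0, 0, 0], "spin": 0},
    {"delta_pos": [0, 0, 0], "spin": 0}
  ]
}}

```text
t: 5.12
eef_pos: [0.5352, -0.1279, 0.1525]
tool_rot: [[0.97, -0.242, 0.002], [-0.242, -0.97, -0.0], [0.002, -0.0, -1.0]]
wrist_force: [-1.5, 1.9, 9.6]
width: -0.0003
grip_force: 4.9
```

Run:
```python
from rig import env,camera,get_calibration
from h import *
p1,_=camera("scene");p2,_=camera("side")
cv2.imwrite("pics/w3.png",np.vstack([cv2.resize(p1[150:330,180:340,::-1],(440,300)),cv2.resize(p2[130:230,255:402,::-1],(440,300),interpolation=cv2.INTER_CUBIC)]))
s=env.sense();print(s["t"],s["eef_pos"],s["wrist_force"])
```

```text
5.225 [ 0.53522274 -0.1278488   0.15245174] [-1.10337706  2.56019817 10.04984283]
```

View pics/w3.png

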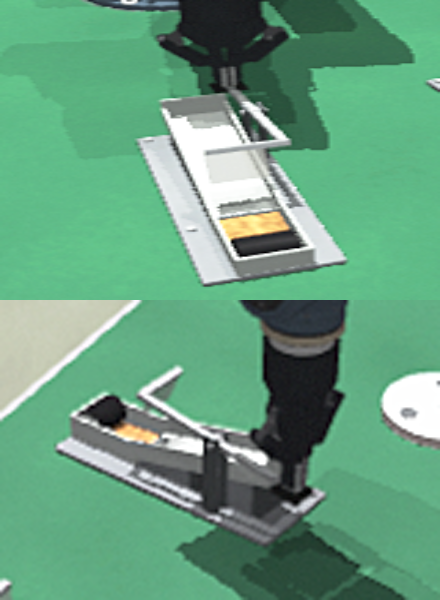

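The gate is up and the thick can lies at the far end of the tray: (265,243) in the scene crop, (100,410) in the side crop. I'll let the lever rise slowly and then retreat.

{"op": "apply_moves", "data": {
  "deltas": [
    {"delta_pos": [0, 0, -0.008], "spin": 0},
    {"delta_pos": [0, 0, -0.008], "spin": 0},
    {"delta_pos": [0, 0, -0.008], "spin": 0},
    {"delta_pos": [0, 0, -0.008], "spin": 0},
    {"delta_pos": [0, 0, -0.008], "spin": 0},
    {"delta_pos": [0, 0, -0.01], "spin": 0},
    {"delta_pos": [0, 0, -0.02], "spin": 0},
    {"delta_pos": [0, 0, -0.03], "spin": 0},
    {"delta_pos": [0, 0, -0.03], "spin": 0},
    {"delta_pos": [0, 0, -0.03], "spin": 0},
    {"delta_pos": [0, 0, 0], "spin": 0},
    {"delta_pos": [0, 0, 0], "spin": 0},
    {"delta_pos": [0, 0, 0], "spin": 0},
    {"delta_pos": [0, 0, 0], "spin": 0}
  ]
}}

```text
t: 6.98
eef_pos: [0.5345, -0.1277, 0.3112]
tool_rot: [[0.97, -0.242, -0.001], [-0.242, -0.97, 0.0], [-0.001, -0.0, -1.0]]
wrist_force: [-0.4, 0.6, 0.4]
width: 0.0001
grip_force: 0.0
```

Run:
```python
from rig import env,camera,get_calibration
from h import *
p1,_=camera("scene");p2,_=camera("side")
cv2.imwrite("pics/w4.png",np.vstack([cv2.resize(p1[150:330,180:440,::-1],(440,300)),cv2.resize(p2[130:230,255:402,::-1],(440,300),interpolation=cv2.INTER_CUBIC)]))
s=env.sense();print(s["t"],s["eef_pos"],s["wrist_force"])
```

```text
7.075 [ 0.53454681 -0.12770835  0.31147464] [-1.44697166 -0.87154001  0.10484089]
```

View pics/w4.png

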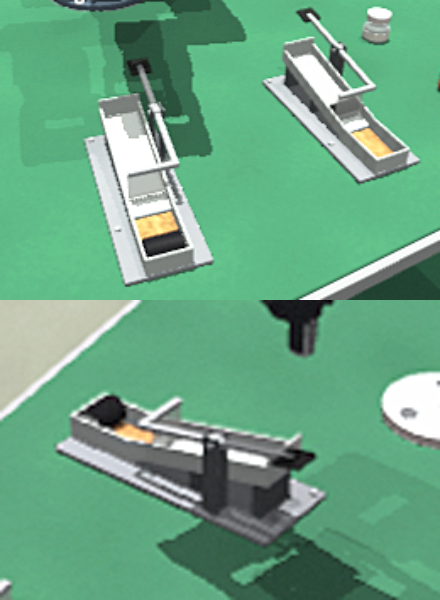

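The lever is back up with the gate shut, the can lies in the tray at (165,243) in the scene crop, the other feeder is unchanged, and the arm is clear.

```bash
python3 -c "
from rig import env
print(env.job_done())"
```

```text
the job is handed in; nothing more can be done
None
```

The job is handed in, though the interface returned no verdict: the thick capacitor is in feeder_a's tray, its lever is back up with the gate shut, feeder_b was not touched, and the arm is clear of everything.

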